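# Pack the freight cars into the stock tray in siding order

## Task

The running session is over: pack the four model freight cars away from their sidings into the empty stock tray, one car to a lane, keeping them in the same order from left to right as seen from the robot: the car on the leftmost siding goes into the leftmost lane, and so on to the rightmost. Lift each car out and set it down gently, upright on its wheels on the felt, lengthwise in its lane between the dividers. Do not drop a car or tip one over.

Things in the scene. Friction and masses are not known exactly. Their poses are not given: they have to be found in the camera images.
- boxcar: HO model boxcar: plain closed brown box, grey ribbed flattish roof, the longest car: 116 mm over the couplers, 34 mm wide, 49 mm high; flat sides from 9 to 43 mm above the wheel bottoms. Origin: its middle, level with the wheel bottoms; x lengthwise, z up; ends alike, may stand either way round. Wheels do not turn; 80 to 160 g.
- tankcar: HO model tank car: black lying cylinder 30 mm in diameter, 92 mm long, axis 26.5 mm above the wheel bottoms, small round dome on top in the middle; 110 mm over the couplers, 52 mm high. Origin: its middle, level with the wheel bottoms; x lengthwise, z up; ends alike, may stand either way round. Wheels do not turn; 80 to 160 g.
- hopper: HO model coal hopper: black open-topped car with a fixed heap of coal, the lowest car: 108 mm over the couplers, 34 mm wide over its ribs, 39 mm high; sides from 16 to 39 mm above the wheel bottoms. Origin: its middle, level with the wheel bottoms; x lengthwise, z up; ends alike, may stand either way round. Wheels do not turn; 80 to 160 g.
- caboose: HO model caboose: brown cabin 66 mm long, grey roof, a raised cupola mid-roof, an open platform at each end; 108 mm over the couplers, 34 mm wide, 53 mm high; flat sides from 9 to 40 mm above the wheel bottoms. Origin: its middle, level with the wheel bottoms; x lengthwise, z up; ends alike, may stand either way round. Wheels do not turn; 80 to 160 g.
- siding_boxcar: One of four alike stub sidings on the siding board, the one under the boxcar at the start: 148 mm of track on a 40 mm wide cork bed, fixed, a 22 mm high timber buffer stop at its far (+x) end. Origin: middle of its underside; x along the track, away from the robot; rail tops 8.5 mm above. The car stands on the rails along x, its middle within 15 mm of the siding's.
- siding_tankcar: One of four alike stub sidings on the siding board, the one under the tankcar at the start: 148 mm of track on a 40 mm wide cork bed, fixed, a 22 mm high timber buffer stop at its far (+x) end. Origin: middle of its underside; x along the track, away from the robot; rail tops 8.5 mm above. The car stands on the rails along x, its middle within 15 mm of the siding's.
- siding_hopper: One of four alike stub sidings on the siding board, the one under the hopper at the start: 148 mm of track on a 40 mm wide cork bed, fixed, a 22 mm high timber buffer stop at its far (+x) end. Origin: middle of its underside; x along the track, away from the robot; rail tops 8.5 mm above. The car stands on the rails along x, its middle within 15 mm of the siding's.
- siding_caboose: One of four alike stub sidings on the siding board, the one under the caboose at the start: 148 mm of track on a 40 mm wide cork bed, fixed, a 22 mm high timber buffer stop at its far (+x) end. Origin: middle of its underside; x along the track, away from the robot; rail tops 8.5 mm above. The car stands on the rails along x, its middle within 15 mm of the siding's.
- siding_board: Fixed plywood board, 154 (x) by 276 (y) by 9 mm, carrying the four sidings, which run along its x at y = +99, +33, -33, -99 mm (which one is where varies). Origin: middle of its underside, on the table; y to the robot's left, turned up to 0.2 rad. It is left or right of the robot's midline, the stock tray on the other side.
- stock_tray: Fixed shallow plywood tray, 154 (x) by 270 (y) mm, empty at the start; four felt-floored lanes along its x, middles at x = 0, y = +99, +33, -33, -99 mm, each 60 mm wide, 142 mm long inside, floor 6 mm above the table; walls and dividers 6 mm thick, tops 14 mm above the table. Origin: middle of its underside, on the table; y to the robot's left, turned up to 0.2 rad.

How it is judged:
By the outcome, as a careful person would: the job done as asked, in the order asked, and still so for the second after the job is handed in, with the robot touching nothing.
It also fails if it takes over 106 s, if anything falls off the work surface, if the arm or the gripper's body presses on something with over 40 N, if the wrist force passes 120 N, or if a joint passes its speed limit or range.

## Robot

A 6-joint arm with a two-finger parallel gripper is mounted at the origin on the work surface. World frame = base frame: x ahead of the robot, y to its left, z up, the work surface at z = 0. Lengths are in mm, angles in rad, forces in N, time in s.
With the tool pointing down it reaches from about 275 to 825 mm from the base axis. Payload 5.2 kg.
Tool frame: the origin (TCP) lies at the very end of the fingers, on their centre line; the grasp point (between the pads) lies 19 mm behind it; z points along the fingers, y is the line along which they close (so a half turn about z gives the same grasp; the last joint's range is limited). The gripper opens to 93 mm and grips with 3 to 60 N. Pads are 15 mm wide; open, the fingers measure 128 mm over their backs; the gripper's body (75 mm by 188 mm) begins 65 mm behind the grasp point.
Start: joints at [0.913, 0.259, 1.535, -0, 1.348, -0.203], TCP at [241.585, 494.107, 196.353] pointing down, gripper open.
Joint ranges: [-3.14, 3.14], [-0.91, 2.08], [0.19, 2.58], [-1.22, 4.36], [0.22, 2.71], [-3.12, 3.12]. Speed limits (rad/s): [2.57, 2.57, 3.14, 3.14, 3.14, 3.14].

## Interface

Orientations are given as [roll, pitch, yaw] about the fixed x, y, z axes, in that order (R = Rz(yaw) Ry(pitch) Rx(roll)).
In Python, from bench import robot gives the robot as it stands. The module is installed in compiled form; this text tells all that it offers. Calls block until the motion is done:
- robot.move_ptp(position, orientation): joint-space move of the TCP to a pose.
- robot.move_linear(position, ori=None, speed=150, f_stop=None): straight line of the TCP; ori=None keeps the orientation; speed is the mean speed in mm/s. With f_stop (N) it stops when the force on the tool has changed by that much, and returns True; else False.
- robot.move_j(angles): joint-space move.
- robot.move_gripper(opening): opening from 0.0 (shut) to 1.0 (fully open); the grip force is fixed at half the most; returns when the fingers have stopped.
- robot.sleep(seconds).
- robot.inverse_kinematics(position, orientation): joint angles nearest the present ones, or None.
- robot.get_image(name): name is "scene" or "top" or "wrist"; returns a dict with "img" (400x640x3 uint8, blue, green, red), "fovy" (degrees; the focal length in pixels is half the picture's height over the tangent of half this angle, whatever the lens; pixels are square), "cx", "cy" (the principal point, pixels), "k1" (the pictures are not rectified: a ray, as slopes to the right and down, at radius r is drawn at 1 + k1 r^2 times it, then the intrinsics apply), "eye" and "orientation" of the camera in the world. Camera axes: x right, y down, z forward; pixel columns grow to the right and rows downward; lengths in mm; the calibration is good to about 2 mm. A picture is of the moment at which its call begins. There is no depth.
A pose or a line that the arm cannot do raises robot.MotionError and nothing moves.
- robot.hand_in(): hands the job in; it is judged then, once.
Readings, each from a call of its own:
- robot.current_t(): time.
- robot.current_qpos(): joint angles.
- robot.current_joint_vel(): joint speeds.
- robot.current_joint_efforts(): joint torques, N m.
- robot.current_tcp_pos(): TCP position.
- robot.current_eef_rot(): TCP orientation.
- robot.current_contact_force(): force on the tool from outside, world axes, zero at the start.
- robot.current_ft_torque(): the same for the moment, N m.
- robot.current_gripper_width(): opening from 0.0 (shut) to 1.0 (fully open).
- robot.current_finger_force(): force on a finger pad.
Only numpy, scipy, OpenCV 4.12 (cv2) and the standard library are available. Lean on these libraries where they do the work, as an engineer would, in place of code of your own. Each camera call takes 0.05 s, during which the arm holds its last target. There are 200 camera calls.

## Working session

There is one attempt and no reset: what is moved stays moved. The work goes in short steps, each a Python script; the robot and the scene stay as the last script left them, time stands still between calls to the robot, and variables do not carry over. Pictures are saved under pics/ and viewed, at most 14 in all, crops included, and the job is handed in when it is done.

```bash
mkdir -p pics; python3 - <<'E'
from bench import robot
import cv2
for n in("top","scene"):
    d=robot.get_image(n); cv2.imwrite(f"pics/{n}0.png",d["img"]); print(n,{k:v for k,v in d.items() if k!="img"})
print(robot.current_t(),robot.current_eef_rot())
E
```

```text
top {'fovy': 51.42026029130189, 'cx': 318.59465253838493, 'cy': 199.09720141663095, 'k1': -0.047749523670229166, 'eye': array([323.70143174, -20.86187424, 985.39748938]), 'orientation': array([-2.93168018,  0.00299521, -1.58323149])}
scene {'fovy': 46.190367722506224, 'cx': 309.774775430406, 'cy': 199.82266318649084, 'k1': -0.09617958738055059, 'eye': array([1190.06518392,  157.12095938,  704.66035108]), 'orientation': array([-2.34961288,  0.00742565,  1.83015968])}
0.1 [-3.14004560e+00 -2.88912241e-04  2.68682962e+00]
```

View pics/top0.png

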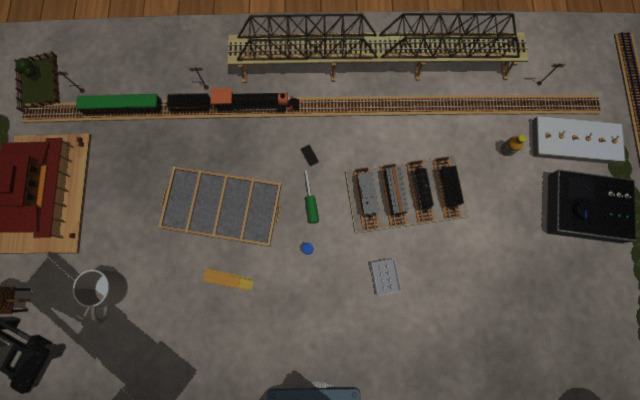

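View pics/scene0.png

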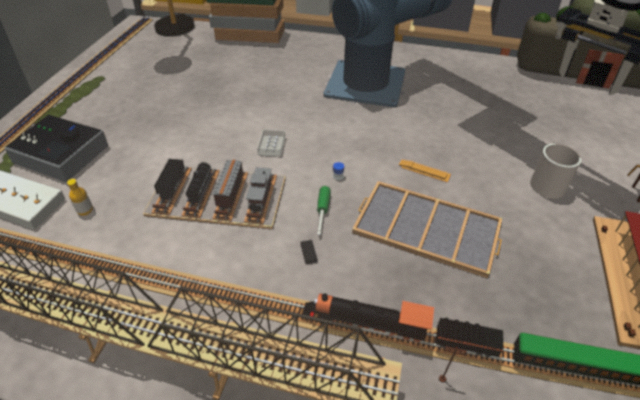

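The top view shows the tray on the left, at columns 160–281 and rows 168–244. The siding board is on the right, at columns 346–466 and rows 158–232. The cars from left to right are caboose (367,193), boxcar (396,193), tankcar (422,192) and hopper (451,186). The scene view agrees.

```bash
cat > h.py <<'E'
import numpy as np, cv2
from scipy.spatial.transform import Rotation as Rn
from bench import robot
def rays(d,px):
    f=200/np.tan(np.radians(d["fovy"])/2)
    K=np.array([[f,0,d["cx"]],[0,f,d["cy"]],[0,0,1]])
    s=cv2.undistortPoints(np.array(px,float).reshape(-1,1,2),K,np.array([d["k1"],0,0,0,0])).reshape(-1,2)
    return np.c_[s,np.ones(len(s))]@Rn.from_euler("xyz",d["orientation"]).as_matrix().T
def plane(d,px,z):
    r=rays(d,px); e=np.array(d["eye"]); return e+r*((z-e[2])/r[:,2])[:,None]
def tri(d1,p1,d2,p2):
    out=[]
    for a,b in zip(rays(d1,p1),rays(d2,p2)):
        M=np.c_[a,-b]; s=np.linalg.lstsq(M,d2["eye"]-d1["eye"],rcond=None)[0]
        A=d1["eye"]+a*s[0]; B=d2["eye"]+b*s[1]; out.append([*((A+B)/2),np.linalg.norm(A-B)])
    return np.array(out)
def shot(n,name):
    import pickle
    d=robot.get_image(n); cv2.imwrite(f"pics/{name}.png",d["img"]); pickle.dump(d,open(f"pics/{name}.pkl","wb")); return d
def load(name):
    import pickle; return pickle.load(open(f"pics/{name}.pkl","rb"))
E
python3 - <<'E'
from h import *
np.set_printoptions(precision=1,suppress=True)
d=shot("top","top1")
T=plane(d,[(173,168),(281,182),(270,244),(160,228)],14); print(T,T.mean(0))
B=plane(d,[(346,172),(458,158),(466,218),(355,232)],9); print(B,B.mean(0))
print(Rn.from_euler("xyz",robot.current_eef_rot()).as_matrix())
w=shot("wrist","w0"); print(w["eye"]-robot.current_tcp_pos(),w["orientation"],w["fovy"])
# plan board views
c=B.mean(0); v=B[0]-B[1]; yaw=np.arctan2(-v[0],v[1]); print("board yaw",yaw)
v=T[0]-T[1]; print("tray yaw",np.arctan2(-v[0],v[1]))
for y in(yaw,yaw+np.pi,yaw-np.pi): print(robot.inverse_kinematics([c[0],c[1],300],[np.pi,0,y]))
E
```

```text
[[613.2 334.9  14. ]
 [574.1  69.7  14. ]
 [424.7  94.6  14. ]
 [465.4 357.1  14. ]] [519.3 214.1  14. ]
[[ 598.4  -88.2    9. ]
 [ 630.9 -365.8    9. ]
 [ 480.9 -372.6    9. ]
 [ 451.1 -105.6    9. ]] [ 540.3 -233.     9. ]
[[-0.9  0.4 -0. ]
 [ 0.4  0.9 -0. ]
 [ 0.  -0.  -1. ]]
[-63.3  31.4 187.6] [2.9 0.  1.1] 59.40509846032819
board yaw 0.11660227842118757
tray yaw -0.1463992286605839
[-0.6  0.3  1.3 -0.   1.6  0.9]
[-0.6  0.3  1.3  0.   1.6 -2.3]
[-0.6  0.3  1.3  0.   1.6 -2.3]
```

View pics/w0.png

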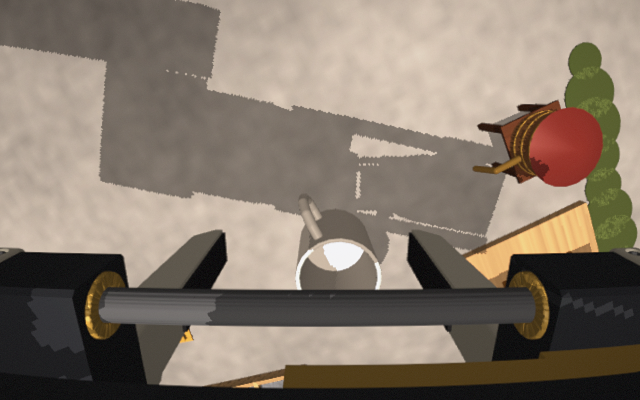

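```bash
python3 - <<'E'
from h import *
np.set_printoptions(precision=2,suppress=True)
for n,c,yaw in(("t",[519,214],-.146),("b",[540,-233],.117)):
    ori=[np.pi,0,yaw]; ux=np.array([np.cos(yaw),np.sin(yaw)]); uy=np.array([-ux[1],ux[0]])
    for i,(a,b,z) in enumerate([(-150,-45,300),(-150,45,300)]):
        p=[*(np.array(c)+a*ux+b*uy),z]
        print(robot.inverse_kinematics(p,ori))
        robot.move_ptp(p,ori); d=shot("wrist",f"{n}{i+1}"); print(robot.current_t(),d["eye"],rays(d,[(d["cx"],d["cy"])]))
E
python3 -c "
import cv2,numpy as np
for n in 'tb':
  cv2.imwrite(f'pics/{n}12.png',cv2.resize(np.vstack([cv2.imread(f'pics/{n}{i}.png')[:260] for i in(1,2)]),None,fx=1.15,fy=1.15))"
```

```text
[ 0.21 -0.05  1.64 -0.    1.56  1.93]
2.0917 [433.59 181.63 487.53] [[-0.25  0.04 -0.97]]
[ 0.4   0.06  1.53 -0.    1.56  2.12]
2.5917 [446.55 271.62 486.93] [[-0.25  0.04 -0.97]]
[-0.87  0.11  1.47 -0.    1.56  0.59]
4.7083 [ 466.35 -286.04  487.82] [[-0.25 -0.03 -0.97]]
[-0.75 -0.    1.59 -0.    1.55  0.71]
5.2083 [ 455.7  -195.55  488.24] [[-0.25 -0.03 -0.97]]
```

View pics/t12.png

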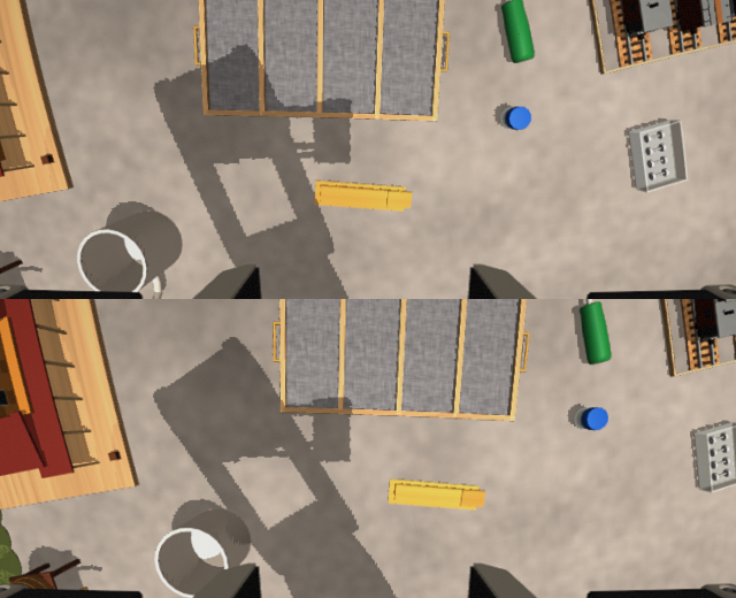

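View pics/b12.png

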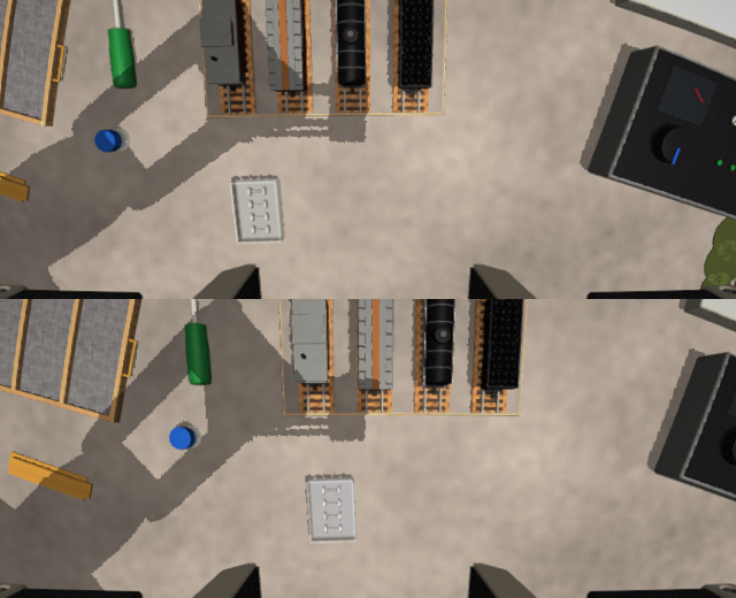

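The camera tilts toward the tool, so the tray and board fall off the top of the frame. I'll take both pairs again from further forward.

```bash
python3 - <<'E'
from h import *
for n,c,yaw in(("b",[540,-233],.117),("t",[519,214],-.146)):
    ori=[np.pi,0,yaw]; ux=np.array([np.cos(yaw),np.sin(yaw)]); uy=np.array([-ux[1],ux[0]])
    for i,(a,b,z) in enumerate([(-45,45,300),(-45,-45,300)]):
        p=[*(np.array(c)+a*ux+b*uy),z]
        robot.move_ptp(p,ori); robot.sleep(.2); d=shot("wrist",f"{n}{i+3}")
print(robot.current_t())
for n in 'tb':
  cv2.imwrite(f'pics/{n}34.png',cv2.resize(np.vstack([cv2.imread(f'pics/{n}{i}.png')[:230,60:560] for i in(3,4)]),None,fx=1.3,fy=1.3))
E
```

```text
9.5833
```

View pics/b34.png

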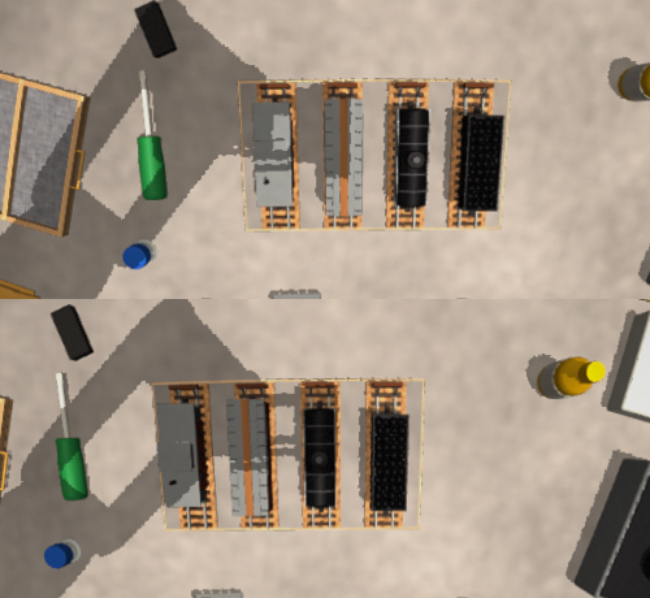

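View pics/t34.png

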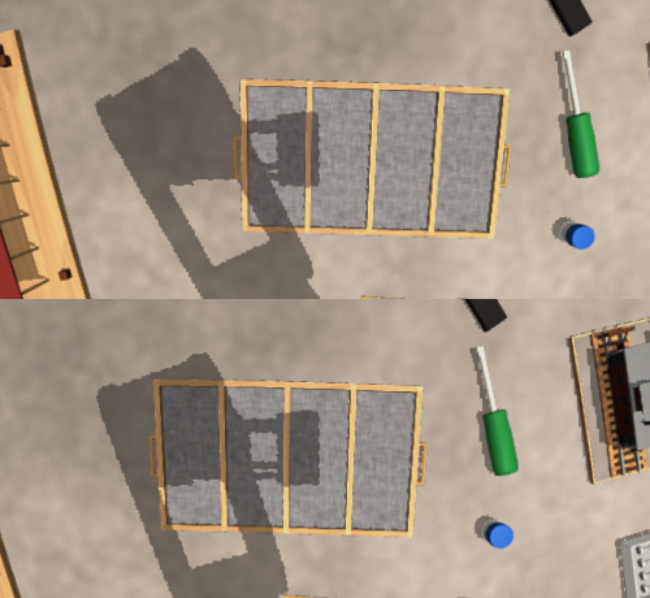

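Both pairs are clear. In b34, the board corners are near (238,82), (511,80), (502,230) and (244,230), with the four cars in place. In t34, the tray corners are near (241,80), (509,90), (495,238) and (242,231). I'll triangulate these next.

```bash
python3 - <<'E'
from h import *
np.set_printoptions(precision=1,suppress=True)
cv=lambda L,o:np.array(L,float).__sub__([0,o])/1.3+[60,0]
P={ 'b':([(238,82),(511,80),(502,230),(244,230)],[(152,383),(425,379),(419,528),(164,530)]),
    't':([(241,80),(509,90),(495,238),(242,231)],[(153,380),(422,386),(411,535),(162,530)])}
S={'b':(154,276),'t':(154,270)}; pose={}
for n in 'bt':
    d=[load(n+'3'),load(n+'4')]; px=[]
    for k in(0,1):
        q=cv(P[n][k],299*k); g=cv2.cvtColor(d[k]['img'],cv2.COLOR_BGR2GRAY)
        r=cv2.cornerSubPix(g,q.astype(np.float32).reshape(-1,1,2),(4,4),(-1,-1),(3,50,.01)).reshape(-1,2)
        print('subpix shift',(r-q).round(1).tolist()); px.append(q)
    T=tri(d[0],px[0],d[1],px[1]); print(n,T,'mean',T.mean(0))
    z={'b':9,'t':14}[n]
    w=np.array(S[n])/2; M=np.array([[w[0],w[1]],[w[0],-w[1]],[-w[0],-w[1]],[-w[0],w[1]]])
    est=[]
    for k in(0,1):
        Q=plane(d[k],px[k],z)[:,:2]; c=Q.mean(0)
        H=M.T@(Q-c); th=np.arctan2(H[0,1]-H[1,0],H[0,0]+H[1,1]); R=np.array([[np.cos(th),-np.sin(th)],[np.sin(th),np.cos(th)]])
        print(' view',k,c,round(th,4),'res',np.linalg.norm(Q-c-M@R.T,axis=1)); est.append([*c,th])
    pose[n]=np.mean(est,0)
print(pose); np.save('pose.npy',[pose['b'],pose['t']])
d=[load('b3'),load('b4')]
F={'cab':([(272,101),(275,207)],[(176,402),(182,506)]),'box':([(343,98),(343,215)],[(246,399),(251,516)]),
 'tank':([(416,159),(413,108),(412,207)],[(319,459),(319,408),(319,507)]),'hop':([(483,115),(477,210)],[(389,414),(390,511)])}
x,y,th=pose['b'];ux=np.array([np.cos(th),np.sin(th)]);uy=np.array([-ux[1],ux[0]])
for n,(a,b) in F.items():
    T=tri(d[0],cv(a,0),d[1],cv(b,299)); L=np.c_[(T[:,:2]-[x,y])@ux,(T[:,:2]-[x,y])@uy,T[:,2:]]
    print(n,L.tolist() and L, 'mean',L[-2:].mean(0))
E
```

```text
subpix shift [[0.5, -0.3], [-1.5, 1.4], [-0.7, -2.1], [0.5, -1.7]]
subpix shift [[-2.0, 1.1], [-1.3, 2.2], [-0.6, -0.8], [1.5, -2.4]]
b [[ 601.2  -84.     8.1    0.4]
 [ 636.7 -358.3    4.9    0.2]
 [ 485.6 -373.8   19.1    2. ]
 [ 449.1 -100.4    3.7    0.3]] mean [ 543.1 -229.1    9.     0.7]
 view 0 [ 542.6 -230.1] 0.1235 res [1.3 0.7 1.5 1.8]
 view 1 [ 543.1 -230. ] 0.1244 res [1.3 0.6 1.2 0.7]
subpix shift [[0.4, -0.1], [-0.0, -0.0], [-0.0, -0.0], [-0.0, -0.0]]
subpix shift [[-0.0, 0.0], [0.0, 0.0], [-2.9, -2.9], [0.0, -0.0]]
t [[617.7 336.7  18.    0.1]
 [571.8  73.8  13.5   1.2]
 [425.4 102.6  26.6   1.7]
 [465.9 367.9   3.6   0.6]] mean [520.2 220.3  15.4   0.9]
 view 0 [519.6 218.9] -0.175 res [1.2 1.7 1.1 0.7]
 view 1 [520.2 219.1] -0.1699 res [1.2 1.2 2.4 1.5]
{'b': array([ 542.9, -230. ,    0.1]), 't': array([519.9, 219. ,  -0.2])}
cab [[ 53.1  97.7  57.5   0.2]
 [-42.5  97.6  63.5   1. ]] mean [ 5.3 97.7 60.5  0.6]
box [[ 54.9  33.4  55.8   0.4]
 [-53.   33.7  55.7   1. ]] mean [ 1.  33.5 55.8  0.7]
tank [[  0.6 -32.9  66.1   0.1]
 [ 46.8 -32.7  42.9   0.1]
 [-44.8 -32.   57.8   0.1]] mean [  1.  -32.4  50.3   0.1]
hop [[  40.7  -97.9   48.5    0.2]
 [ -52.5 -102.8   33.1    1.2]] mean [  -5.9 -100.3   40.8    0.7]
```

The measurements hold together. Car lateral offsets are within 3 mm of ±99/±33, and heights and rectangle residuals are plausible. I'll move the caboose first and check the result.

```bash
cat > pk.py <<'E'
from h import *
b,t=np.load('pose.npy')
def at(p,x,y,z): c,s=np.cos(p[2]),np.sin(p[2]); return [p[0]+c*x-s*y,p[1]+s*x+c*y,z]
def move(n,x,y,h=12,zb=17.5,zf=6):
    ob,ot=[np.pi,0,b[2]],[np.pi,0,t[2]]
    robot.move_ptp(at(b,x,y,160),ob); robot.move_gripper(.52)
    robot.move_linear(at(b,x,y,zb+h+45),speed=150)
    if robot.move_linear(at(b,x,y,zb+h),speed=70,f_stop=8): print("contact on descent",robot.current_tcp_pos(),robot.current_contact_force()); return False
    robot.move_gripper(0.); w=robot.current_gripper_width()*93; print(n,"width",w,"force",robot.current_finger_force())
    if w<25: return False
    robot.move_linear(at(b,x,y,zb+h+12),speed=40); robot.move_linear(at(b,x,y,160),speed=150)
    robot.move_linear(at(t,0,y,150),ot,speed=220)
    robot.move_linear(at(t,0,y,zf+h+12),speed=120); robot.sleep(.2)
    r=robot.move_linear(at(t,0,y,zf+h-3),speed=18,f_stop=3)
    print("set down",r,robot.current_tcp_pos(),robot.current_contact_force(),"width",robot.current_gripper_width()*93)
    robot.move_gripper(.5); robot.move_linear(at(t,0,y,zf+h+45),speed=70); robot.move_linear(at(t,0,y,160),speed=200)
    print("t",robot.current_t()); return True
E
python3 - <<'E'
from pk import *
np.set_printoptions(precision=2,suppress=True)
move("caboose",5.3,99)
robot.move_ptp(at(t,-45,45,300),[np.pi,0,t[2]]); robot.sleep(.2)
d=shot("wrist","c1"); cv2.imwrite("pics/c1v.png",d["img"][:230,100:500]); print(robot.current_t())
E
```

```text
caboose width 33.192653680802074 force 30.000560581684113
set down True [536.75 316.48  18.43] [-1.37 -0.09  4.76] width 33.66694749613572
t 21.1333
22.0583
```

View pics/c1v.png

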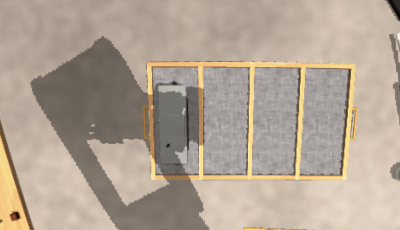

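The caboose stands upright and lengthwise in the left lane, with its roof at (156–187, 83–165) inside the walls. It touched down at the expected height. Next are the other three.

```bash
python3 - <<'E'
from pk import *
np.set_printoptions(precision=2,suppress=True)
if move("boxcar",1,33) and move("tankcar",.6,-33): move("hopper",-5.9,-99)
robot.move_ptp(at(t,-45,0,300),[np.pi,0,t[2]]); robot.sleep(.3)
d=shot("wrist","f1"); cv2.imwrite("pics/f1v.png",cv2.resize(d["img"][:230,100:500],None,fx=1.8,fy=1.8)); print(robot.current_t())
E
```

```text
boxcar width 33.306864531845584 force 30.000180155038834
set down True [525.46 251.54  18.45] [ 0.69 -0.12  3.92] width 33.77762297704578
t 33.5
tankcar width 23.40510775151578 force 25.235566198825836
40.0833
```

View pics/f1v.png

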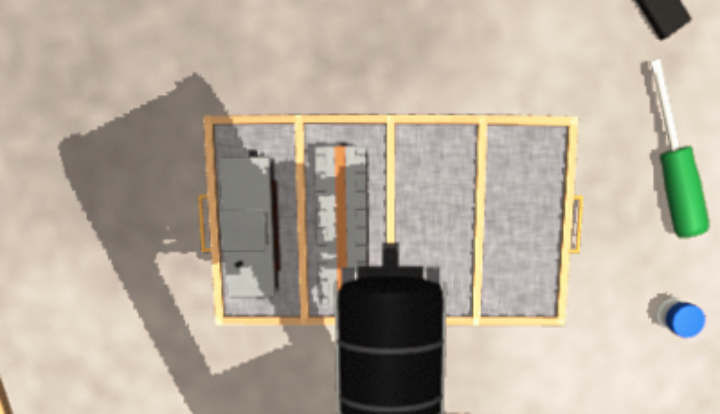

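The tankcar closed at only 23 mm, so the script stopped the sequence. The final view move then lifted the car, which is still in the gripper. I'll check how it's being held before doing anything else.

```bash
python3 - <<'E'
from h import *
print(robot.current_gripper_width()*93,robot.current_finger_force(),robot.current_tcp_pos(),robot.current_contact_force(),robot.current_ft_torque())
d=shot("scene","s2"); print(robot.current_t())
f=200/np.tan(np.radians(d["fovy"])/2)
R=Rn.from_euler("xyz",d["orientation"]).as_matrix(); v=(robot.current_tcp_pos()-d["eye"])@R; print(v[:2]/v[2]*f+[d["cx"],d["cy"]])
u,w=(v[:2]/v[2]*f+[d["cx"],d["cy"]]).astype(int)
a=cv2.resize(d["img"][max(0,w-75):w+75,max(0,u-95):u+95],None,fx=3,fy=3,interpolation=cv2.INTER_CUBIC)
b=cv2.resize(load("f1")["img"][100:,140:500],None,fx=1.5,fy=1.5)
cv2.imwrite("pics/s2a.png",a); cv2.imwrite("pics/f1b.png",b)
E
```

```text
23.27988315205536 24.85190838575363 [475.78555222 226.42080598 299.78248856] [ 0.63895021  0.241374   -1.81746003] [-0.00906467  0.18664966  0.03784956]
40.1333
[465.69217581  85.49431328]
```

View pics/s2a.png

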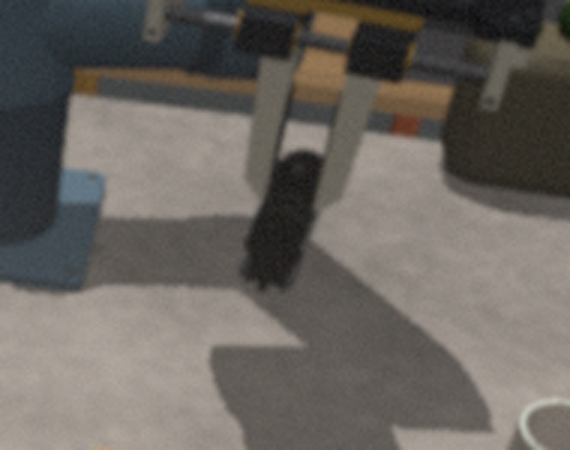

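View pics/f1b.png

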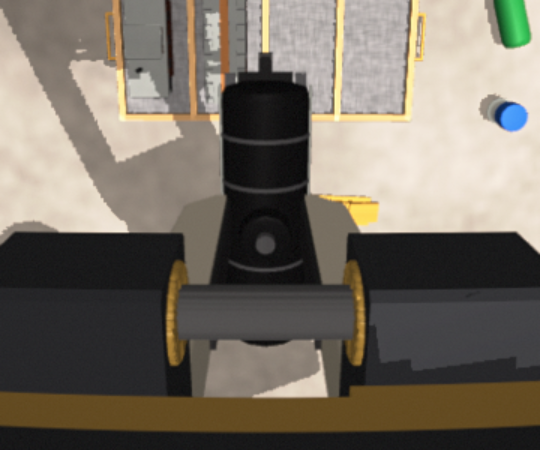

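The tank car is pitched in the pads, with its far end toward the camera. I'll work out its pitch and position in the tool plane from the dome, coupler and cylinder end in the wrist view.

```bash
python3 - <<'E'
from h import *
from scipy.optimize import least_squares
np.set_printoptions(precision=2,suppress=True)
t=np.load('pose.npy')[1]; R=Rn.from_euler("xyz",[np.pi,0,t[2]]).as_matrix()
tcp=robot.current_tcp_pos(); d=load("f1")
e=(d["eye"]-tcp)@R; r=rays(d,[(316.7,262),(316.7,136.7),(316.7,154.7),(316.7,330)])@R
e=e*[1,1,-1]; r=r*[1,1,-1]   # x fwd, z up, relative TCP
print(e,r)
ang=np.arctan2(r[:,2],r[:,0])
M=np.array([[0,52],[55,10],[46,41.5],[-46,41.5]])  # dome, coupler, far end top, near end top
def res(p):
    c,s=np.cos(p[2]),np.sin(p[2]); Q=M@np.array([[c,s],[-s,c]])+p[:2]-[e[0],e[2]]
    return (np.arctan2(Q[:,1],Q[:,0])-ang)*200
for k in([0,1,2,3],[0,1,2],[0,1,3]):
    q=least_squares(lambda p:res(p)[k],[0,-12,0.]); print(k,q.x,res(q.x))
# top image
d=shot("top","top2"); f=200/np.tan(np.radians(d["fovy"])/2)
v=(tcp-d["eye"])@Rn.from_euler("xyz",d["orientation"]).as_matrix(); print(v[:2]/v[2]*f+[d["cx"],d["cy"]])
E
```

```text
[ 70.49  -0.1  187.48] [[-0.44 -0.   -0.92]
 [-0.09 -0.   -1.01]
 [-0.14 -0.   -1.  ]
 [-0.63 -0.   -0.87]]
[0, 1, 2, 3] [ -1.11 -14.41  -0.03] [ 1.57  1.13 -1.71 -0.99]
[0, 1, 2] [-2.18 -3.42 -0.12] [-0.    0.    0.   -7.92]
[0, 1, 3] [ -1.9  -17.68   0.01] [ 0.    0.   -4.49 -0.  ]
[172.39 197.53]
```

The fit says roughly level, but the pitch isn't settled. I'll turn the car side-on to the scene camera to see it properly.

```bash
python3 - <<'E'
from h import *
np.set_printoptions(precision=2,suppress=True)
p=[620,60,260]
for y in(.26-np.pi/2,.26+np.pi/2):
    q=robot.inverse_kinematics(p,[np.pi,0,y]); print(y,q)
    if q is not None: break
robot.move_linear([560,120,280],speed=150)
robot.move_linear(p,[np.pi,0,y],speed=120); robot.sleep(.3)
d=shot("scene","s3"); tcp=robot.current_tcp_pos(); print(robot.current_t(),robot.current_gripper_width()*93)
f=200/np.tan(np.radians(d["fovy"])/2)
v=(tcp-d["eye"])@Rn.from_euler("xyz",d["orientation"]).as_matrix(); u,w=(v[:2]/v[2]*f+[d["cx"],d["cy"]]).astype(int); print(u,w)
a=cv2.resize(d["img"][w-75:w+65,u-95:u+95],None,fx=4,fy=4,interpolation=cv2.INTER_CUBIC); cv2.imwrite("pics/s3a.png",a)
E
```

```text
-1.3107963267948965 [-0.08  0.36  1.24 -0.    1.54  2.8 ]
42.8917 23.109670969201446
345 142
```

View pics/s3a.png

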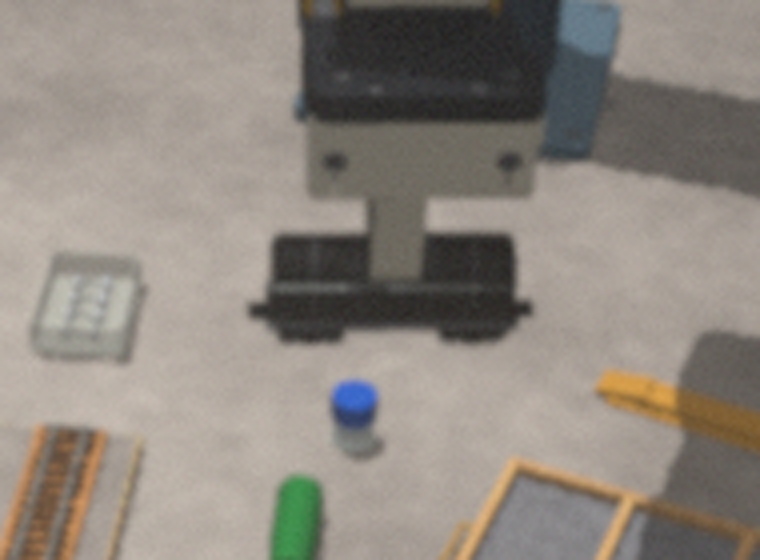

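The side view shows the tank car level: its top edge is at row 235 and its wheels at row 338 at both ends. The pads hold it above the tank axis and centred. I'll set it down slowly by feel in its own lane.

```bash
python3 - <<'E'
from pk import *
np.set_printoptions(precision=2,suppress=True)
y=-33; ot=[np.pi,0,t[2]]
robot.move_linear(at(t,1.5,y,150),ot,speed=120)
robot.move_linear(at(t,1.5,y,45),speed=90); robot.sleep(.3); print(robot.current_gripper_width()*93,robot.current_contact_force())
r=robot.move_linear(at(t,1.5,y,16.5),speed=12,f_stop=2.5)
print(r,robot.current_tcp_pos(),robot.current_contact_force(),robot.current_gripper_width()*93)
robot.move_gripper(.5); robot.move_linear(at(t,0,y,65),speed=60); robot.move_linear(at(t,0,y,160),speed=200); print(robot.current_t())
if r:
    move("hopper",-5.9,-99)
    robot.move_ptp(at(t,-45,0,300),[np.pi,0,t[2]]); robot.sleep(.3)
d=shot("wrist","f2"); cv2.imwrite("pics/f2v.png",cv2.resize(d["img"][:230,100:500],None,fx=1.8,fy=1.8)); print(robot.current_t())
E
```

```text
23.212193104549037 [-0.02  1.25 -0.32]
True [515.72 186.23  18.01] [-0.04  0.72  4.  ] 23.425569929510388
50.4833
hopper width 32.57824379651049 force 30.000862777233124
set down True [502.8  121.51  18.48] [-0.45  0.38  4.23] width 32.688034310348634
t 62.0583
63.15
```

View pics/f2v.png

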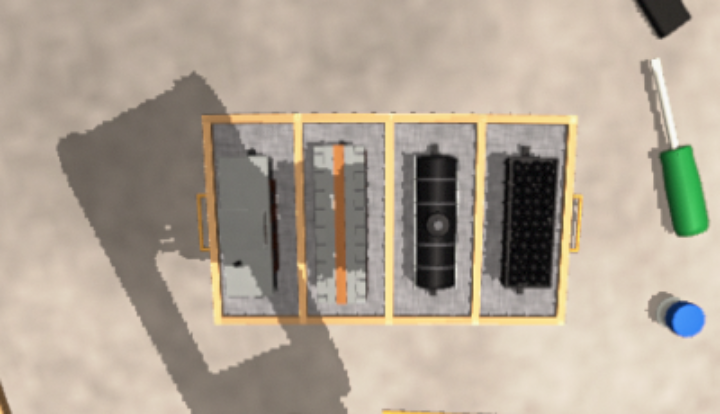

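All four cars stand lengthwise, one per lane, in the order caboose, boxcar, tankcar, hopper (columns 245, 340, 437 and 528). The gripper is clear of them, so I'm handing in.

```bash
python3 -c "
from bench import robot
print(robot.hand_in(),robot.current_t())"
```

```text
the job is handed in; nothing more can be done
the job is handed in; nothing more can be done
```

All four cars are in the stock tray in their original left-to-right order (caboose, boxcar, tankcar, hopper), upright and lengthwise, one per lane, and the job was handed in at about 63 s.

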